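# Dry the washed padlocks

### The job

Lay every padlock on the bench in the tray, side by side and none on top of another, then slide the tray fully home into the drying cabinet. Then press the cabinet's keys fully down one at a time, first the small left one, then the small right one, last the large start key in the middle; press none before the tray is home, and leave the other things on the bench where they are.

Things in the scene. Friction and masses are not known exactly. Their poses are not given: they have to be found in the camera images.
- dryer: Low grey drying cabinet with a clear roof, fixed, 284 mm wide, 118 high, 202 deep; its opening faces the robot. Origin: centre of the mouth at bench height; x points into the cabinet, y to the left seen from the robot, z up. A 50 mm high console with three keys stands at its left, 148 to 296 mm left of the origin, reaching 110 mm out in front of the mouth.
- mouth (a point): Same point and axes as the cabinet's origin. The opening is 244 mm wide, its floor is the bench. Along both side walls a rail, 38 to 48 mm high up, leaves a slot below it for the tray's rim; flared plates 34 mm high reach 30 mm out in front as a funnel about 270 mm wide. The stop at the back is 182 mm inside.
- tray: Loose aluminium tray on the bench before the cabinet, 0.4 kg: pan 180 mm (x) by 220 (y), rim 30 high, side lips 236 over all; inside 174 by 214, floor 3 thick. Origin: centre of its underside. x points to its far end, which goes in first; a solid handle sticks out 82 mm at the near end (-x). Home, its origin is 92 mm inside the mouth, its near edge 2 mm inside.
- handle (a point): Grip point of the tray's dark solid handle: 155 mm from the tray's centre towards -x, 22 mm above its underside, 65 mm in front of the pan. The handle is 56 mm wide (y, the width to grip), from 7 to 37 mm above the underside, 82 mm long.
- key_left (a joint): Push key nearest the left end of the console: small, 22 mm across. 0 = up, 0.006 m = fully down (about 5 N); springs back.
- key_start (a joint): Large key in the middle of the row, 34 mm across: start. 0 = up, 0.006 m = fully down (about 5 N); springs back.
- key_right (a joint): Small key at the right end of the row, nearest the mouth, 22 mm across. 0 = up, 0.006 m = fully down (about 5 N); springs back.
- key_left_top (a point): Centre of the top of the left key, 68 mm above the bench; it is pressed straight down.
- key_start_top (a point): Centre of the top of the large middle key, 68 mm above the bench.
- key_right_top (a point): Centre of the top of the right key, 68 mm above the bench.
- padlock0: Brass padlock with a steel shackle lying flat on the bench, about 0.18 kg; three to five of these are present (absent: None). Body block 46 mm (x) by 36 mm (y, the width to grip) by 22 mm (z); the shackle sticks out 28 mm beyond it to +x. Origin: centre of the body block, 11 mm above what it lies on.
- padlock1: Brass padlock with a steel shackle lying flat on the bench, about 0.18 kg; three to five of these are present (absent: None). Body block 46 mm (x) by 36 mm (y, the width to grip) by 22 mm (z); the shackle sticks out 28 mm beyond it to +x. Origin: centre of the body block, 11 mm above what it lies on.
- padlock2: Brass padlock with a steel shackle lying flat on the bench, about 0.18 kg; three to five of these are present (absent: None). Body block 46 mm (x) by 36 mm (y, the width to grip) by 22 mm (z); the shackle sticks out 28 mm beyond it to +x. Origin: centre of the body block, 11 mm above what it lies on.
- padlock3: Brass padlock with a steel shackle lying flat on the bench, about 0.18 kg; three to five of these are present (absent: None). Body block 46 mm (x) by 36 mm (y, the width to grip) by 22 mm (z); the shackle sticks out 28 mm beyond it to +x. Origin: centre of the body block, 11 mm above what it lies on.
- padlock4: Brass padlock with a steel shackle lying flat on the bench, about 0.18 kg; three to five of these are present (absent: None). Body block 46 mm (x) by 36 mm (y, the width to grip) by 22 mm (z); the shackle sticks out 28 mm beyond it to +x. Origin: centre of the body block, 11 mm above what it lies on.
- screwdriver: Bystander, not part of the job. Screwdriver, 170 mm, lying on the bench. Origin near its middle, underneath.
- oil_bottle: Bystander, not part of the job. White plastic bottle, 48 mm across, 88 mm high, standing. Origin: centre of its underside.
- brush: Bystander, not part of the job. Brush, 180 mm, lying on the bench. Origin near its middle, underneath.
- polish_jar: Bystander, not part of the job. Glass jar, 60 mm across, 60 mm high, standing. Origin: centre of its underside.
- wrench: Bystander, not part of the job. Wrench, 170 mm, lying on the bench. Origin near its middle, underneath.
- key_bowl: Bystander, not part of the job. White bowl, 100 mm across, 40 mm high. Origin: centre of its underside.

How it is judged:
On the way, in this order (a step that is already met when the one before it is completed fails the run):
1. All padlocks present lie in the tray, none on another (x of padlock0 in the frame of tray between -0.08 and 0.08 m and y of padlock0 in the frame of tray between -0.1 and 0.1 m and z of padlock0 in the frame of tray between 0.005 and 0.029 m and x of padlock1 in the frame of tray between -0.08 and 0.08 m and y of padlock1 in the frame of tray between -0.1 and 0.1 m and z of padlock1 in the frame of tray between 0.005 and 0.029 m and x of padlock2 in the frame of tray between -0.08 and 0.08 m and y of padlock2 in the frame of tray between -0.1 and 0.1 m and z of padlock2 in the frame of tray between 0.005 and 0.029 m and x of padlock3 in the frame of tray between -0.08 and 0.08 m and y of padlock3 in the frame of tray between -0.1 and 0.1 m and z of padlock3 in the frame of tray between 0.005 and 0.029 m and x of padlock4 in the frame of tray between -0.08 and 0.08 m and y of padlock4 in the frame of tray between -0.1 and 0.1 m and z of padlock4 in the frame of tray between 0.005 and 0.029 m), for 0.2 s.
2. The tray is slid fully home in the cabinet (all of step 1 and x of tray in the frame of dryer above 0.084 m and y of tray in the frame of dryer between -0.008 and 0.008 m and angle between the x axis of tray and the x axis of dryer, either way round below 0.06 rad and angle between tray's own z axis and vertical below 0.06 rad), for 0.2 s.
3. Then the left key is pressed down (value of joint key_left above 0.004 m), for 0.1 s.
4. Then the right key is pressed down (value of joint key_right above 0.004 m), for 0.1 s.
5. Then the large start key is pressed down (value of joint key_start above 0.004 m), for 0.1 s.
At the end, for the whole second after the job is handed in: Tray home: its centre at least 84 mm inside the mouth, straight to 0.06 rad, within 8 mm of the middle. Every padlock present within its rim at floor level (block centre under 29 mm above the tray's underside). Keys up, all at rest (all of step 2 and value of joint each of key_left, key_right, key_start below 0.002 m and linear speed of each of tray, padlock0, padlock1, padlock2, padlock3, padlock4 below 0.02 m/s); the robot touches nothing.
It fails at once if A key is pressed while the tray is not fully home in the cabinet (value of joint any of key_left, key_right, key_start above 0.003 m and not (x of tray in the frame of dryer above 0.084 m)).
It fails at once if Two keys are pressed at the same time (value of joint each of key_left, key_right above 0.003 m or value of joint each of key_left, key_start above 0.003 m or value of joint each of key_right, key_start above 0.003 m).
It fails at once if Another thing on the bench (screwdriver, bottle, brush, jar, wrench or bowl) is shifted more than 40 mm (distance of any of screwdriver, oil_bottle, brush, polish_jar, wrench, key_bowl from where it was at the start of the episode above 0.04 m).
Of padlock0, padlock1, padlock2, padlock3, padlock4 only 3 to 5 are there at a start; the rules pass over those that are not, and their reading is None.
At some moment in a run one of padlock0, padlock1, padlock2, padlock3, padlock4 may be knocked a few centimetres aside while the robot is not near it.
Once in a run the grip may slacken for a moment while it holds something.
It also fails if it takes over 210 s, if anything falls off the work surface, if the arm or the gripper's body presses on something with over 40 N, if the wrist force passes 120 N, or if a joint passes its speed limit or range.

### The arm

A 6-joint arm with a two-finger parallel gripper is mounted at the origin on the work surface. World frame = base frame: x ahead of the robot, y to its left, z up, the work surface at z = 0. Lengths are in m, angles in rad, forces in N, time in s.
With the tool pointing down it reaches from about 0.25 to 0.85 m from the base axis. Payload 12.5 kg.
Tool frame: the origin (TCP) lies midway between the tips of the shut fingers; the grasp point (between the pads) lies 19 mm behind it; z points along the fingers, y is the line along which they close (so a half turn about z gives the same grasp; the last joint's range is limited). The gripper opens to 93 mm and grips with 3 to 60 N. Pads are 15 mm wide; open, the fingers measure 128 mm over their backs; the gripper's body (75 mm by 188 mm) begins 65 mm behind the grasp point.
Start: joints at [1.13, 0.351, 1.652, -0, 1.139, -0.085], TCP at [0.192, 0.516, 0.219] pointing down, gripper open.
Joint ranges: [-2.75, 2.75], [-0.79, 2.1], [0.01, 2.65], [-1.57, 4.71], [0.07, 3.14], [-2.87, 2.87]. Speed limits (rad/s): [2.22, 2.22, 2.79, 3.14, 3.14, 3.14].

### API

Orientations are given as a 3x3 rotation matrix whose columns are the frame's x, y, z axes.
In Python, from workcell import manip gives the robot as it stands.
- The arm moves only by the tool jog_arm, never from a script. Its argument "moves" is a list of rows, each a list of 5 numbers: the opening, from 0 (shut) to 1 (fully open), then the shift along the tool's x, y, z in units of 6 cm (1.0 is 6 cm), then the turn about the tool's z in units of 0.1 rad (1.0 is 0.1 rad). A call has exactly 10 rows; each row shifts and turns the commanded pose from where the row before left it, along the tool's axes as they then stand; what a row does not reach is not made up. A row lasts 1/8 s, in which the tool goes at most 62.5 mm and 10.7 degrees, less where a joint would pass 70% of its speed; a pose out of reach is approached as far as the arm can. A call with a number of a shift or a turn outside -1 to 1 is refused whole. A call with a gripper value outside its range is refused whole. The fingers move at their own pace and stop on an object; the grip force is fixed at half the most. Time passes only in rows, so rows that do not move let the fingers close, or fill a call up. It gives the time, the measured TCP pose, the force, the opening and the grip force at its end, in the units of the state.
- manip.sense(): the state, without advancing time (a new reading comes with each control period).
- manip.read_camera(name): name is "side" or "top" or "wrist"; returns a dict with "color" (400x640x3 uint8, blue, green, red), "fx", "fy", "cx", "cy" (pixels), "D" ([k1, k2, p1, p2, k3] as OpenCV has them; the pictures are not rectified), "rvec" (rotation vector, rad) and "tvec" (3), from world to camera coordinates, as OpenCV has them. Camera axes: x right, y down, z forward; pixel columns grow to the right and rows downward; lengths in m; the calibration is good to about 2 mm. A picture is of the moment at which its call begins. There is no depth.
- manip.close_job(): hands the job in; it is judged then, once.
The state is a dict: "time": time; "qpos": joint angles; "joint_vel": joint speeds; "joint_efforts": joint torques, N m; "eef_pos": TCP position; "tcp_rot": TCP orientation; "ft_force": force on the tool from outside, world axes, zero at the start; "torque": the same for the moment, N m; "width": finger opening in m; "grasp_force": force on a finger pad.
Only numpy, scipy, OpenCV 4.12 (cv2) and the standard library are available. Lean on these libraries where they do the work, as an engineer would, in place of code of your own. Each camera call takes 0.05 s, during which the arm holds its last target. There are 200 camera calls.

## Working session

There is one attempt and no reset: what is moved stays moved. The work goes in short steps, Python scripts to look and compute and a tool call to move; the robot and the scene stay as the last step left them, time stands still between calls to the robot, and variables do not carry over. Pictures are saved under pics/ and viewed, at most 14 in all, crops included, and the job is handed in when it is done.

Besides the shell and the picture viewer there is one more tool, called after "Emit:" by a JSON object that holds its "method" and its "body". jog_arm: Moves the arm, as the interface text tells. Its arguments: {"type":"object","properties":{"moves":{"type":"array"}},"required":["moves"]}

```bash
ls; mkdir -p pics; cat > h.py <<'E'
import cv2, numpy as np
from workcell import manip
def cam(n,save=None):
    c=manip.read_camera(n)
    if save: cv2.imwrite('pics/'+save,c['color'])
    return c
def K(c): return np.array([[c['fx'],0,c['cx']],[0,c['fy'],c['cy']],[0,0,1.]])
def ray(c,px):
    p=cv2.undistortPoints(np.array(px,float).reshape(-1,1,2),K(c),np.array(c['D'],float)).reshape(-1,2)
    R=cv2.Rodrigues(np.array(c['rvec'],float))[0]
    d=np.c_[p,np.ones(len(p))]@R
    return -R.T@np.array(c['tvec'],float).ravel(), d
def onz(c,px,z):
    o,d=ray(c,px); return o+d*((z-o[2])/d[:,2])[:,None]
def proj(c,P):
    return cv2.projectPoints(np.array(P,float).reshape(-1,1,3),np.array(c['rvec'],float),np.array(c['tvec'],float),K(c),np.array(c['D'],float))[0].reshape(-1,2)
E
python3 - <<'E'
from h import *
for n in('top','side'):
    c=cam(n,n+'0.png'); print(n,ray(c,[[320,200]]))
s=manip.sense(); print(s['eef_pos'],s['tcp_rot'],s['width'])
E
```

```text
pics
top (array([ 0.37518118, -0.01943914,  1.13183835]), array([[ 0.08637025, -0.0106568 , -0.99648302]]))
side (array([ 0.36004442, -1.07222861,  0.922099  ]), array([[ 0.0843605 ,  0.7764452 , -0.62460947]]))
[0.19146393 0.5152722  0.21818154] [[-9.37356205e-01  3.48372202e-01 -3.92770880e-04]
 [ 3.48372421e-01  9.37355752e-01 -9.22079970e-04]
 [ 4.69390136e-05 -1.00114792e-03 -9.99999498e-01]] 0.09320591370739319
```

View pics/top0.png

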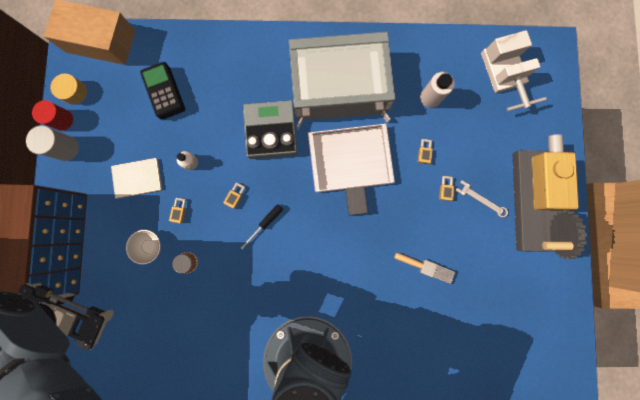

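View pics/side0.png

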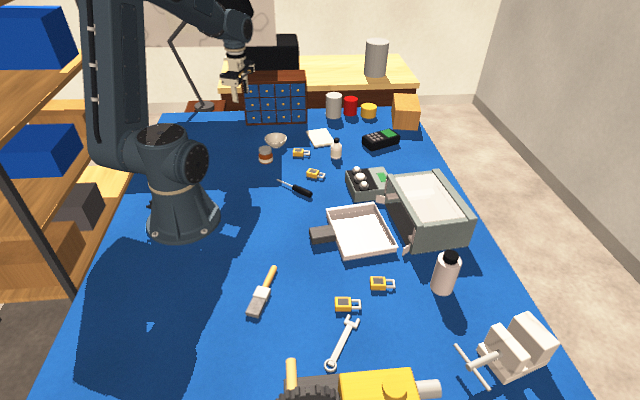

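The top view shows four padlocks, at about (427,151), (448,188), (235,195) and (178,210). The tray is at (352,158) with its handle at (357,200), the cabinet mouth spans about (300–390,110), and the keys are at (252,141), (269,140) and (287,139). The side view agrees with this.

```bash
cat >> h.py <<'E'
def locks(c,z=0.02,zoff=0.0):
    """brass blobs: position of bbox centre and heading (body -> shackle)"""
    hsv=cv2.cvtColor(c['color'],cv2.COLOR_BGR2HSV)
    m=cv2.inRange(hsv,(12,110,90),(32,255,255))
    m=cv2.morphologyEx(m,cv2.MORPH_CLOSE,np.ones((5,5)))
    n,l,st,ce=cv2.connectedComponentsWithStats(m)
    out=[]
    for i in range(1,n):
        if st[i,4]<40: continue
        ct=max(cv2.findContours((l==i).astype('uint8'),0,2)[0],key=cv2.contourArea)
        P=onz(c,ct.reshape(-1,2),z)[:,:2]
        (cx,cy),(w,h),a=cv2.minAreaRect((P*1000).astype('float32'))
        out.append((ce[i].round(0),st[i,4],np.array([cx,cy]).round(0),round(w),round(h),round(a)))
    return out
E
python3 - <<'E'
from h import *
c=cam('top')
for o in locks(c): print(*o)
# tray corners/handle from guesses, mouth
img=c['color']
g=cv2.resize(img[110:230,215:470],None,fx=3.1,fy=3.1,interpolation=cv2.INTER_CUBIC)
cv2.imwrite('pics/crop1.png',g)
a=cv2.resize(img[25:165,230:410],None,fx=4.2,fy=4.2,interpolation=cv2.INTER_CUBIC); cv2.imwrite('pics/crop2.png',a)
E
```

```text
[82. 29.] 3245 [999. 712.] 265 168 78
[64. 87.] 559 [811. 766.] 86 80 69
[424. 155.] 131 [ 614. -347.] 38 47 83
[555. 181.] 2510 [ 544. -739.] 175 137 1
[618. 243.] 5414 [ 361. -917.] 142 387 86
[446. 192.] 128 [ 502. -410.] 39 45 83
[232. 199.] 125 [471. 231.] 36 44 63
[177. 215.] 119 [421. 394.] 37 44 82
[558. 245.] 224 [ 348. -738.] 21 88 1
[409. 260.] 156 [ 299. -295.] 84 16 70
```

View pics/crop1.png

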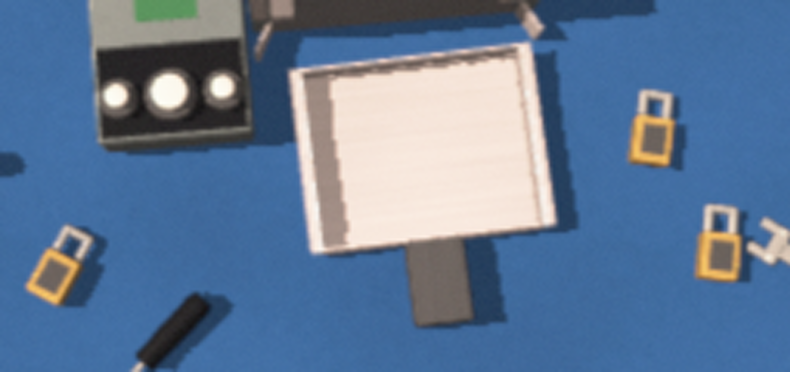

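View pics/crop2.png

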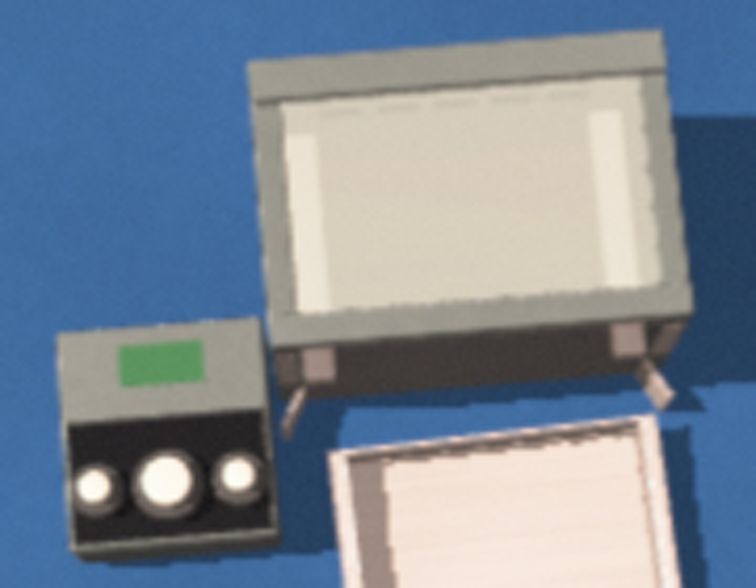

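The first crop shows the tray slightly turned, with rim corners at (290,70), (528,43), (555,224) and (312,254), and all shackles pointing away from the robot. The second shows the cabinet roof's front edge from (273,347) to (692,313), and keys at (94,486), (165,482) and (237,476).

```bash
python3 - <<'E'
from h import *
np.set_printoptions(precision=4,suppress=True)
c=cam('top')
def f(p,s,o): return (np.array(p,float)+.5)/s-.5+np.array(o)
T=onz(c,f([(290,70),(528,43),(555,224),(312,254)],3.1,(215,110)),.03); print('rim',T[:,:2],T.mean(0),[np.linalg.norm(T[i]-T[i-1]) for i in range(4)])
H=onz(c,f([(408,242),(463,238),(472,320),(416,326)],3.1,(215,110)),.037); print('handle',H[:,:2],H.mean(0))
R=onz(c,f([(273,347),(692,313),(660,32),(250,65)],4.2,(230,25)),.118); print('roof',R[:,:2],[np.linalg.norm(R[i]-R[i-1]) for i in range(4)])
Kk=onz(c,f([(94,486),(165,482),(237,476)],4.2,(230,25)),.068); print('keys',Kk[:,:2],np.linalg.norm(np.diff(Kk,axis=0),axis=1))
CO=onz(c,f([(57,333),(262,318),(275,538),(73,552)],4.2,(230,25)),.05); print('console',CO[:,:2],[np.linalg.norm(CO[i]-CO[i-1]) for i in range(4)])
ax=lambda v:np.degrees(np.arctan2(v[1],v[0]))
print('tray yaw',ax(T[0]+T[1]-T[2]-T[3]),ax(T[0]-T[1])-90,ax(T[3]-T[2])-90,'hand',ax(H[0]+H[1]-H[2]-H[3]),'roof',ax(R[0]-R[1])-90,ax(R[3]-R[2])-90,'keys',ax(Kk[0]-Kk[2])-90)
E
```

```text
rim [[ 0.675   0.0076]
 [ 0.7063 -0.2242]
 [ 0.5284 -0.2495]
 [ 0.4954 -0.0169]] [ 0.6013 -0.1208  0.03  ] [np.float64(0.1812593880143166), np.float64(0.2338805258109751), np.float64(0.17967131712698625), np.float64(0.23495143503217203)]
handle [[ 0.5077 -0.108 ]
 [ 0.5125 -0.1603]
 [ 0.4346 -0.1691]
 [ 0.428  -0.1162]] [ 0.4707 -0.1384  0.037 ]
roof [[ 0.722   0.0448]
 [ 0.7507 -0.2345]
 [ 0.9492 -0.214 ]
 [ 0.9198  0.0652]] [np.float64(0.1988697700963966), np.float64(0.2808080747477716), np.float64(0.19952676784723195), np.float64(0.28079134754013374)]
keys [[0.6377 0.1693]
 [0.6414 0.1204]
 [0.6465 0.0707]] [0.0491 0.0499]
console [[0.7528 0.2029]
 [0.7664 0.0575]
 [0.6072 0.0445]
 [0.5948 0.1855]] [np.float64(0.15895793607157405), np.float64(0.1460387351344164), np.float64(0.15969900089910088), np.float64(0.1415695811654127)]
tray yaw 7.948010047303084 7.688457021428093 8.076913266345002 hand 6.160197560582481 roof 5.876523633255189 6.010584440968643 keys 5.099527378050695
```

```bash
cat > go.py <<'E'
import sys
from h import *
# usage: go.py x y z psi_deg(direction of tool y)  -> turn units, then shift units along the turned tool axes
x,y,z,psi=map(float,sys.argv[1:5])
s=manip.sense(); R=s['tcp_rot']; p=s['eef_pos']
cur=np.degrees(np.arctan2(R[1,1],R[0,1]))
d=(cur-psi+90)%180-90
a=np.radians(cur-d)
Y=np.array([np.cos(a),np.sin(a),0]); X=np.array([Y[1],-Y[0],0])*-1; 
X=np.cross(Y,[0,0,-1.])
D=np.array([x,y,z])-p
print('t',round(s['time'],1),'pos',p.round(4),'psi',round(cur,1),'q6',round(s['qpos'][5],2),'w',round(s['width'],4),'gf',round(s['grasp_force'],1),'F',np.round(s['ft_force'],1))
print('turn',round(np.radians(d)/.1,2),'shift',(np.array([D@X,D@Y,-D[2]])/.06).round(3), 'check X',X.round(2),R[:,0].round(2))
E
python3 go.py .421 .394 .10 82
```

```text
t 0.2 pos [0.1915 0.5154 0.2183] psi 69.6 q6 -0.08 w 0.0931 gf 0.0 F [-0.4  0.7 -0.4]
turn -2.16 shift [-4.07  -1.471  1.972] check X [-0.99  0.14  0.  ] [-0.94  0.35  0.  ]
```

Emit:
{"method": "jog_arm", "body": {"moves": [[0.8, 0, 0, 0, -0.72], [0.8, 0, 0, 0, -0.72], [0.8, 0, 0, 0, -0.72], [0.8, -0.68, -0.245, 0.33, 0], [0.8, -0.68, -0.245, 0.33, 0], [0.8, -0.68, -0.245, 0.33, 0], [0.8, -0.68, -0.245, 0.33, 0], [0.8, -0.68, -0.245, 0.33, 0], [0.8, -0.68, -0.245, 0.33, 0], [0.8, 0, 0, 0, 0]]}}

```text
time: 1.45
eef_pos: [0.4231, 0.3922, 0.0982]
tcp_rot: [[-0.99, 0.142, -0.002], [0.142, 0.99, -0.002], [0.002, -0.002, -1.0]]
ft_force: [-1.0, -0.5, 0.3]
width: 0.0744
grasp_force: 0.0
```

```bash
python3 go.py .421 .394 .004 82; python3 - <<'E'
from h import *
c=cam('wrist','w1.png')
for o in locks(c,.022): print(*o)
for o in locks(cam('top')): print(*o)
E
```

```text
t 1.4 pos [0.4231 0.3922 0.0982] psi 81.8 q6 -0.76 w 0.0744 gf 0.0 F [-1.  -0.5  0.3]
turn -0.03 shift [0.038 0.024 1.57 ] check X [-0.99  0.14  0.  ] [-0.99  0.14  0.  ]
[248.  58.] 264 [303. 360.] 8 25 4
[326. 200.] 1430 [417. 399.] 35 48 81
[153. 262.] 844 [447. 247.] 45 21 83
[160. 323.] 1022 [508. 238.] 24 71 68
[478. 322.] 936 [548. 517.] 70 23 5
[449. 386.] 10047 [611. 482.] 379 34 82
[82. 29.] 3257 [998. 710.] 268 168 78
[66. 88.] 680 [802. 754.] 112 79 49
[424. 155.] 128 [ 614. -347.] 38 47 82
[555. 181.] 2510 [ 544. -739.] 175 137 1
[618. 243.] 5437 [ 361. -917.] 142 387 86
[446. 192.] 127 [ 502. -410.] 39 45 83
[233. 199.] 124 [470. 230.] 37 44 65
[560. 245.] 182 [ 348. -739.] 21 88 1
[409. 260.] 152 [ 299. -295.] 84 16 70
```

View pics/w1.png

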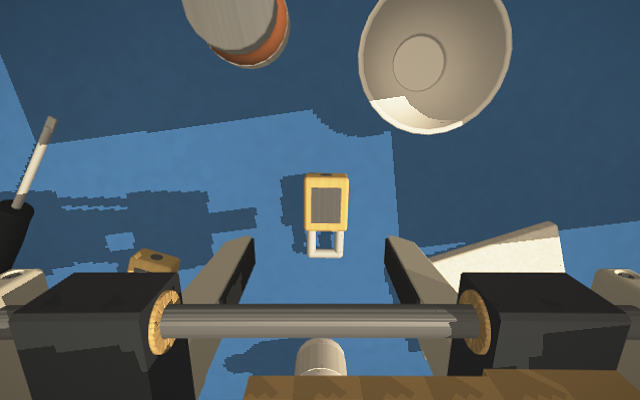

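The wrist view shows padlock D at (326,200), centred between the fingers, and its position agrees within 5 mm. I'll go down, grip and lift.

Emit:
{"method": "jog_arm", "body": {"moves": [[0.8, 0.075, 0.05, 0.4, 0], [0.8, 0, 0, 0.4, 0], [0.8, 0, 0, 0.4, 0], [0.8, 0, 0, 0.36, 0], [0, 0, 0, 0, 0], [0, 0, 0, 0, 0], [0, 0, 0, 0, 0], [0, 0, 0, 0, 0], [0, 0, 0, -0.8, 0], [0, 0, 0, -0.8, 0]]}}

```text
time: 2.8
eef_pos: [0.4173, 0.3974, 0.1032]
tcp_rot: [[-0.99, 0.139, -0.001], [0.139, 0.99, -0.001], [0.001, -0.001, -1.0]]
ft_force: [1.4, -0.2, -2.5]
width: 0.0354
grasp_force: 29.9
```

```bash
python3 - <<'E'
import numpy as np
a=np.radians(7.9)
for n,u in dict(D=(-.055,.052),C=(.03,.052),B=(-.055,-.052),A=(.03,-.052)).items():
    print(n,np.array([.6013,-.1208])+np.array([[np.cos(a),-np.sin(a)],[np.sin(a),np.cos(a)]])@u)
E
python3 go.py .540 -.077 .09 97.9
```

```text
D [ 0.53967486 -0.07685296]
C [ 0.62386817 -0.06517017]
B [ 0.5539691  -0.17986594]
A [ 0.6381624  -0.16818316]
t 2.8 pos [0.4173 0.3974 0.1032] psi 82.0 q6 -0.75 w 0.0354 gf 29.9 F [ 1.4 -0.2 -2.5]
turn -2.78 shift [-0.939 -8.112  0.22 ] check X [-0.99 -0.14 -0.  ] [-0.99  0.14  0.  ]
```

Emit:
{"method": "jog_arm", "body": {"moves": [[0, 0, 0, 0, -0.93], [0, 0, 0, 0, -0.93], [0, 0, 0, 0, -0.92], [0, -0.1, -0.9, 0, 0], [0, -0.1, -0.9, 0, 0], [0, -0.1, -0.9, 0, 0], [0, -0.1, -0.9, 0, 0], [0, -0.1, -0.9, 0, 0], [0, -0.1, -0.9, 0, 0], [0, -0.1, -0.9, 0, 0]]}}

```text
time: 4.05
eef_pos: [0.5115, 0.0273, 0.1025]
tcp_rot: [[-0.99, -0.138, 0.0], [-0.138, 0.99, 0.0], [-0.0, -0.0, -1.0]]
ft_force: [1.4, 0.9, -2.3]
width: 0.0359
grasp_force: 3.0
```

```bash
python3 go.py .540 -.077 .009 97.9
```

```text
t 4.0 pos [0.5115 0.0273 0.1025] psi 97.9 q6 -1.75 w 0.0359 gf 3.0 F [ 1.4  0.9 -2.3]
turn 0.0 shift [-0.232 -1.787  1.558] check X [-0.99 -0.14 -0.  ] [-0.99 -0.14 -0.  ]
```

The grip has slackened but still holds, so I'll go on slowly and recheck before lowering.

Emit:
{"method": "jog_arm", "body": {"moves": [[0, 0, 0, 0, 0], [0, 0, 0, 0, 0], [0, 0, 0, 0, 0], [0, 0, 0, 0, 0], [0, 0, 0, 0, 0], [0, -0.06, -0.45, 0, 0], [0, -0.06, -0.45, 0, 0], [0, -0.06, -0.45, 0, 0], [0, -0.05, -0.44, 0, 0], [0, 0, 0, 0, 0]]}}

```text
time: 5.3
eef_pos: [0.54, -0.0764, 0.1022]
tcp_rot: [[-0.991, -0.136, 0.0], [-0.136, 0.991, -0.0], [-0.0, -0.0, -1.0]]
ft_force: [-0.6, -0.6, -2.7]
width: 0.0353
grasp_force: 29.7
```

```bash
python3 go.py .540 -.077 .009 97.9; python3 - <<'E'
from h import *
c=cam('wrist','w2.png')
E
```

```text
t 5.3 pos [ 0.54   -0.0764  0.1022] psi 97.8 q6 -1.93 w 0.0353 gf 29.7 F [-0.6 -0.6 -2.7]
turn -0.01 shift [ 0.002 -0.01   1.553] check X [-0.99 -0.14 -0.  ] [-0.99 -0.14 -0.  ]
```

View pics/w2.png

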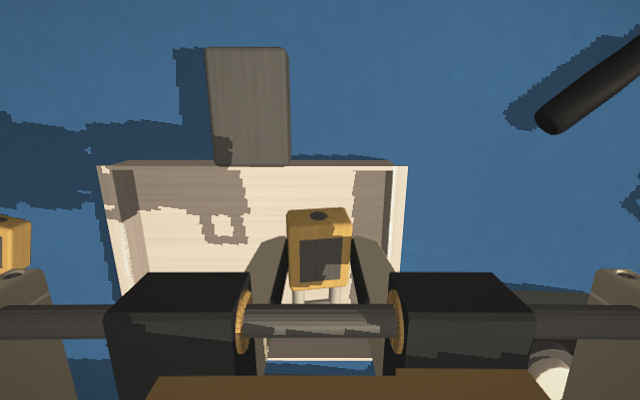

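The wrist view shows the padlock still held at (318,248), slightly tilted, over the tray's near left area. I'll lower and release it.

Emit:
{"method": "jog_arm", "body": {"moves": [[0, 0, 0, 0.5, 0], [0, 0, 0, 0.5, 0], [0, 0, 0, 0.35, 0], [0, 0, 0, 0.12, 0], [0, 0, 0, 0.05, 0], [0, 0, 0, 0, 0], [0.6, 0, 0, 0, 0], [0.6, 0, 0, 0, 0], [0.6, 0, 0, -0.7, 0], [0.6, 0, 0, -0.9, 0]]}}

```text
time: 6.6
eef_pos: [0.5388, -0.0747, 0.1071]
tcp_rot: [[-0.99, -0.138, -0.003], [-0.138, 0.99, 0.001], [0.003, 0.001, -1.0]]
ft_force: [0.7, 0.3, 0.0]
width: 0.0557
grasp_force: 0.0
```

```bash
python3 go.py .470 .231 .10 63;python3 - <<'E'
from h import *
c=cam('top','t2.png')
for o in locks(c): print(*o)
cv2.imwrite('pics/t2c.png',cv2.resize(c['color'][100:290,130:480],None,fx=2.2,fy=2.2))
E
```

```text
t 6.6 pos [ 0.5388 -0.0747  0.1071] psi 97.9 q6 -1.93 w 0.0557 gf 0.0 F [0.7 0.3 0. ]
turn 6.1 shift [3.335 4.019 0.118] check X [-0.89  0.45  0.  ] [-0.99 -0.14  0.  ]
[83. 29.] 3263 [997. 709.] 273 166 77
[68. 88.] 752 [802. 754.] 114 79 55
[424. 155.] 130 [ 614. -347.] 38 47 82
[555. 181.] 2507 [ 544. -739.] 175 137 1
[618. 243.] 5463 [ 359. -928.] 379 147 0
[446. 192.] 116 [ 501. -409.] 36 45 89
[233. 199.] 124 [471. 231.] 36 44 63
[556. 245.] 73 [ 348. -739.] 21 88 1
[409. 260.] 152 [ 299. -294.] 81 16 70
```

View pics/t2c.png

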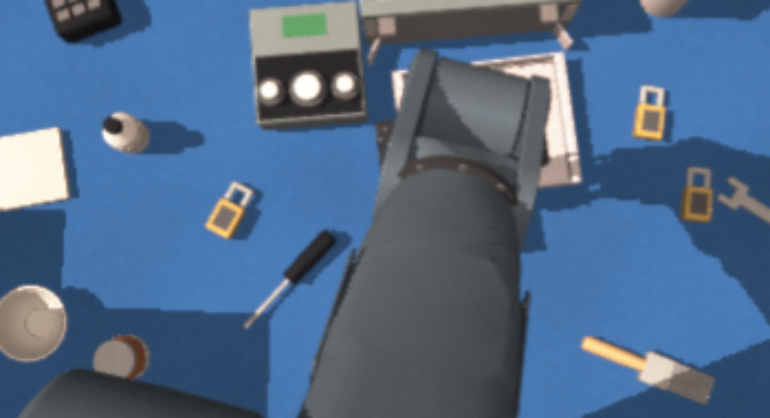

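Emit:
{"method": "jog_arm", "body": {"moves": [[0.6, 0, 0, 0, 0.87], [0.6, 0, 0, 0, 0.87], [0.6, 0, 0, 0, 0.87], [0.6, 0, 0, 0, 0.87], [0.8, 0, 0, 0, 0.87], [0.8, 0, 0, 0, 0.87], [0.8, 0, 0, 0, 0.88], [0.8, 0.6, 0.72, 0, 0], [0.8, 0.6, 0.72, 0, 0], [0.8, 0.6, 0.72, 0, 0]]}}

```text
time: 7.9
eef_pos: [0.5017, 0.091, 0.1067]
tcp_rot: [[-0.891, 0.455, -0.0], [0.455, 0.891, 0.0], [0.0, -0.0, -1.0]]
ft_force: [0.3, 0.6, 0.0]
width: 0.0745
grasp_force: 0.0
```

```bash
python3 go.py .470 .231 .10 63; python3 - <<'E'
from h import *
c=cam('wrist')
for o in locks(c,.022): print(*o)
E
```

```text
t 7.9 pos [0.5017 0.091  0.1067] psi 63.0 q6 -1.01 w 0.0745 gf 0.0 F [0.3 0.6 0. ]
turn -0.01 shift [1.53  1.84  0.112] check X [-0.89  0.45  0.  ] [-0.89  0.45  0.  ]
[464.  86.] 2032 [467. 232.] 40 45 63
[160. 323.] 1041 [536. -90.] 25 73 49
[479. 321.] 767 [669. 171.] 22 73 77
[437. 386.] 9496 [715. 105.] 374 36 63
```

Emit:
{"method": "jog_arm", "body": {"moves": [[0.8, 0.52, 0.61, 0, 0], [0.8, 0.52, 0.61, 0, 0], [0.8, 0.51, 0.62, 0, 0], [0.8, 0, 0, 0.6, 0], [0.8, 0, 0, 0.6, 0], [0.8, 0, 0, 0.5, 0], [0.8, 0, 0, 0, 0], [0, 0, 0, 0, 0], [0, 0, 0, 0, 0], [0, 0, 0, 0, 0]]}}

```text
time: 9.2
eef_pos: [0.4702, 0.2299, 0.0059]
tcp_rot: [[-0.891, 0.455, 0.001], [0.455, 0.891, 0.0], [-0.001, 0.001, -1.0]]
ft_force: [-0.4, -0.1, 1.1]
width: 0.0489
grasp_force: 0.0
```

Emit:
{"method": "jog_arm", "body": {"moves": [[0, 0, 0, 0, 0], [0, 0, 0, -0.5, 0], [0, 0, 0, -0.6, 0], [0, 0, 0, -0.6, 0], [0, 0, 0, 0, -0.87], [0, 0, 0, 0, -0.87], [0, 0, 0, 0, -0.87], [0, 0, 0, 0, -0.87], [0, 0, 0, 0, -0.87], [0, 0, 0, 0, -0.87]]}}

```text
time: 10.45
eef_pos: [0.4695, 0.2296, 0.1069]
tcp_rot: [[-0.999, -0.053, -0.001], [-0.053, 0.999, -0.0], [0.001, -0.0, -1.0]]
ft_force: [0.7, -0.5, -1.8]
width: 0.0355
grasp_force: 30.0
```

```bash
python3 go.py .626 -.064 .10 97.9
```

```text
t 10.4 pos [0.4695 0.2296 0.1069] psi 93.0 q6 -1.26 w 0.0355 gf 30.0 F [ 0.7 -0.5 -1.8]
turn -0.85 shift [-1.91  -5.206  0.115] check X [-0.99 -0.14 -0.  ] [-1.   -0.05  0.  ]
```

Emit:
{"method": "jog_arm", "body": {"moves": [[0, 0, 0, 0, -0.85], [0, 0, -0.8, 0, 0], [0, 0, -0.8, 0, 0], [0, -0.3, -0.8, 0, 0], [0, -0.4, -0.8, 0, 0], [0, -0.4, -0.8, 0, 0], [0, -0.4, -0.8, 0, 0], [0, -0.41, -0.41, 0, 0], [0, 0, 0, 0, 0], [0, 0, 0, 0, 0]]}}

```text
time: 11.7
eef_pos: [0.6246, -0.0641, 0.1066]
tcp_rot: [[-0.991, -0.135, -0.001], [-0.135, 0.991, 0.0], [0.001, 0.001, -1.0]]
ft_force: [-1.0, -0.3, -1.4]
width: 0.0358
grasp_force: 30.0
```

```bash
python3 go.py .626 -.064 .010 97.9; python3 - <<'E'
from h import *
cam('wrist','w3.png')
E
```

```text
t 11.7 pos [ 0.6246 -0.0641  0.1066] psi 97.7 q6 -1.88 w 0.0358 gf 30.0 F [-1.  -0.3 -1.4]
turn -0.03 shift [-0.023 -0.002  1.609] check X [-0.99 -0.14 -0.  ] [-0.99 -0.13  0.  ]
```

View pics/w3.png

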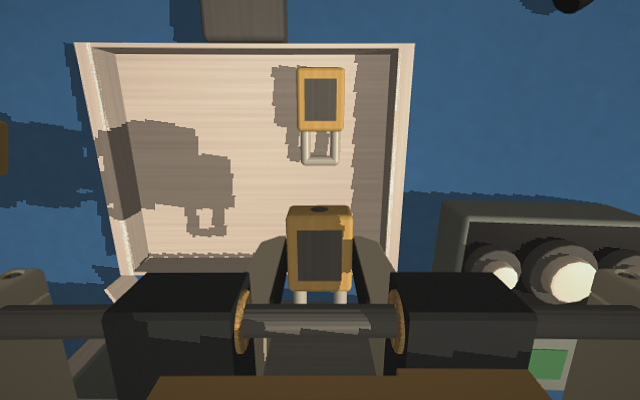

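The wrist view shows D flat in the tray at (320,100), and C in the grip at (320,250) with a free spot below it. I'll lower it.

Emit:
{"method": "jog_arm", "body": {"moves": [[0, -0.02, 0, 0.5, 0], [0, 0, 0, 0.5, 0], [0, 0, 0, 0.4, 0], [0, 0, 0, 0.15, 0], [0, 0, 0, 0.05, 0], [0, 0, 0, 0, 0], [0.6, 0, 0, 0, 0], [0.6, 0, 0, 0, 0], [0.6, 0, 0, -0.7, 0], [0.6, 0, 0, -0.9, 0]]}}

```text
time: 13.0
eef_pos: [0.626, -0.0642, 0.1074]
tcp_rot: [[-0.991, -0.135, -0.002], [-0.135, 0.991, 0.0], [0.002, 0.001, -1.0]]
ft_force: [0.1, -0.1, 0.9]
width: 0.056
grasp_force: 0.0
```

```bash
python3 go.py .614 -.347 .10 82.5; python3 - <<'E'
from h import *
c=cam('wrist')
for o in locks(c,.025): print(*o)
for o in locks(cam('top')): print(*o)
E
```

```text
t 13.0 pos [ 0.626  -0.0642  0.1074] psi 97.8 q6 -1.88 w 0.056 gf 0.0 F [ 0.1 -0.1  0.9]
turn 2.66 shift [-0.417 -4.7    0.123] check X [-0.99  0.13  0.  ] [-0.99 -0.13  0.  ]
[320.  97.] 1639 [540. -74.] 45 35 8
[320. 201.] 1311 [621. -63.] 48 35 8
[198. 316.] 474 [ 749. -160.] 14 70 81
[444. 327.] 252 [724.  66.] 59 10 18
[82. 29.] 3257 [998. 710.] 268 167 78
[68. 88.] 744 [802. 754.] 113 79 53
[424. 155.] 114 [ 614. -346.] 36 46 84
[555. 181.] 2507 [ 544. -739.] 175 136 0
[618. 243.] 5443 [ 361. -917.] 142 387 86
[446. 193.] 119 [ 501. -409.] 36 45 89
[556. 245.] 76 [ 348. -738.] 21 88 1
[409. 260.] 155 [ 299. -295.] 83 16 70
```

Emit:
{"method": "jog_arm", "body": {"moves": [[0.6, 0, 0, 0, 0.89], [0.6, 0, 0, 0, 0.89], [0.6, 0, 0, 0, 0.88], [0.6, -0.07, -0.78, 0, 0], [0.6, -0.07, -0.78, 0, 0], [0.8, -0.07, -0.78, 0, 0], [0.8, -0.07, -0.78, 0, 0], [0.8, -0.07, -0.78, 0, 0], [0.8, -0.07, -0.8, 0, 0], [0.8, 0, 0, 0, 0]]}}

```text
time: 14.35
eef_pos: [0.614, -0.3502, 0.1063]
tcp_rot: [[-0.991, 0.134, -0.0], [0.134, 0.991, -0.0], [0.0, -0.0, -1.0]]
ft_force: [0.3, 1.0, -0.2]
width: 0.074
grasp_force: 0.0
```

```bash
python3 go.py .614 -.347 .004 82.5; python3 - <<'E'
from h import *
c=cam('wrist')
for o in locks(c,.022): print(*o)
E
```

```text
t 14.3 pos [ 0.614  -0.3502  0.1063] psi 82.3 q6 -2.02 w 0.074 gf 0.0 F [ 0.3  1.  -0.2]
turn -0.03 shift [0.008 0.053 1.705] check X [-0.99  0.13  0.  ] [-0.99  0.13  0.  ]
[222.  70.] 2025 [ 499. -408.] 39 45 84
[323. 200.] 1297 [ 610. -346.] 35 48 82
[160. 323.] 980 [ 706. -510.] 24 73 71
[484. 325.] 344 [ 746. -214.] 68 13 5
[540. 385.] 625 [ 827. -164.] 66 31 34
[259. 389.] 277 [ 792. -438.] 23 32 73
[327. 389.] 490 [ 802. -366.] 54 29 82
[404. 380.] 96 [ 801. -290.] 21 8 45
[473. 390.] 355 [ 821. -223.] 36 27 83
[392. 396.] 283 [ 819. -303.] 44 10 83
```

Emit:
{"method": "jog_arm", "body": {"moves": [[0.8, 0.03, 0.055, 0, 0], [0.8, 0, 0, 0.6, 0], [0.8, 0, 0, 0.6, 0], [0.8, 0, 0, 0.5, 0], [0.8, 0, 0, 0, 0], [0, 0, 0, 0, 0], [0, 0, 0, 0, 0], [0, 0, 0, 0, 0], [0, 0, 0, 0, 0], [0, 0, 0, 0, 0]]}}

```text
time: 15.65
eef_pos: [0.6137, -0.3441, 0.0055]
tcp_rot: [[-0.991, 0.13, 0.001], [0.13, 0.991, -0.001], [-0.001, -0.0, -1.0]]
ft_force: [-0.5, -1.1, 2.8]
width: 0.0358
grasp_force: 30.0
```

Emit:
{"method": "jog_arm", "body": {"moves": [[0, 0, 0, -0.5, 0], [0, 0, 0, -0.6, 0], [0, 0, 0, -0.6, 0], [0, 0, 0, 0, -0.88], [0, 0, 0, 0, -0.88], [0, 0, 0, 0, -0.88], [0, 0, 0, 0, 0], [0, 0, 0, 0, 0], [0, 0, 0, 0, 0], [0, 0, 0, 0, 0]]}}

```text
time: 16.9
eef_pos: [0.6135, -0.3438, 0.107]
tcp_rot: [[-0.991, -0.132, -0.0], [-0.132, 0.991, 0.0], [0.0, 0.0, -1.0]]
ft_force: [0.1, -0.6, -2.0]
width: 0.0359
grasp_force: 30.0
```

```bash
python3 go.py .639 -.168 .10 97.9
```

```text
t 16.9 pos [ 0.6135 -0.3438  0.107 ] psi 97.6 q6 -2.28 w 0.0359 gf 30.0 F [ 0.1 -0.6 -2. ]
turn -0.05 shift [-0.823  2.843  0.117] check X [-0.99 -0.14 -0.  ] [-0.99 -0.13  0.  ]
```

Emit:
{"method": "jog_arm", "body": {"moves": [[0, -0.2, 0.7, 0, -0.05], [0, -0.2, 0.7, 0, 0], [0, -0.2, 0.7, 0, 0], [0, -0.2, 0.74, 0, 0], [0, 0, 0, 0, 0], [0, 0, 0, 0.5, 0], [0, 0, 0, 0.5, 0], [0, 0, 0, 0.4, 0], [0, 0, 0, 0.16, 0], [0, 0, 0, 0.05, 0]]}}

```text
time: 18.15
eef_pos: [0.6379, -0.1689, 0.0105]
tcp_rot: [[-0.991, -0.137, 0.0], [-0.137, 0.991, -0.0], [-0.0, -0.0, -1.0]]
ft_force: [-0.1, -0.7, -1.9]
width: 0.0358
grasp_force: 30.0
```

Emit:
{"method": "jog_arm", "body": {"moves": [[0, 0, 0, 0, 0], [0.6, 0, 0, 0, 0], [0.6, 0, 0, 0, 0], [0.6, 0, 0, -0.7, 0], [0.6, 0, 0, -0.9, 0], [0.6, 0, 0, 0, 0.6], [0.6, 0, 0, 0, 0.6], [0.6, 0, 0, 0, 0.3], [0.6, 0, 0, 0, 0], [0.6, 0, 0, 0, 0]]}}

```text
time: 19.4
eef_pos: [0.6378, -0.1684, 0.1064]
tcp_rot: [[-1.0, 0.011, -0.0], [0.011, 1.0, 0.0], [0.0, 0.0, -1.0]]
ft_force: [-0.4, -0.1, 0.1]
width: 0.0557
grasp_force: 0.0
```

```bash
python3 go.py .497 -.380 .15 82; python3 - <<'E'
from h import *
c=cam('wrist')
for o in locks(c,.025)[:4]: print(*o)
E
```

```text
t 19.4 pos [ 0.6378 -0.1684  0.1064] psi 89.4 q6 -1.89 w 0.0557 gf 0.0 F [-0.4 -0.1  0.1]
turn 1.29 shift [ 1.833 -3.819 -0.726] check X [-0.99  0.14  0.  ] [-1.    0.01  0.  ]
[11. 33.] 1337 [ 505. -383.] 18 40 84
[444.  78.] 1707 [540. -74.] 45 35 7
[447. 186.] 1345 [621. -64.] 49 35 8
[319. 204.] 1295 [ 635. -168.] 48 35 8
```

Emit:
{"method": "jog_arm", "body": {"moves": [[0.8, 0, 0, 0, 0.65], [0.8, 0, 0, 0, 0.64], [0.8, 0.3, -0.7, 0, 0], [0.8, 0.3, -0.7, 0, 0], [0.8, 0.3, -0.7, 0, 0], [0.8, 0.3, -0.7, 0, 0], [0.8, 0.3, -0.7, 0, 0], [0.8, 0.3, -0.5, 0, 0], [0.8, 0, 0, 0, 0], [0.8, 0, 0, 0, 0]]}}

```text
time: 20.7
eef_pos: [0.4975, -0.3904, 0.1064]
tcp_rot: [[-0.99, 0.14, 0.0], [0.14, 0.99, 0.0], [-0.0, 0.0, -1.0]]
ft_force: [-0.4, 0.5, 0.2]
width: 0.0743
grasp_force: 0.0
```

```bash
python3 go.py .500 -.409 .004 82; python3 - <<'E'
from h import *
c=cam('wrist','w4.png')
for o in locks(c,.022)[:4]: print(*o)
for o in locks(cam('top')): print(*o)
E
```

```text
t 20.7 pos [ 0.4975 -0.3904  0.1064] psi 81.9 q6 -2.17 w 0.0743 gf 0.0 F [-0.4  0.5  0.2]
turn -0.01 shift [-0.084 -0.301  1.707] check X [-0.99  0.14  0.  ] [-0.99  0.14 -0.  ]
[296. 207.] 1326 [ 497. -409.] 36 49 84
[159. 323.] 976 [ 588. -551.] 23 73 70
[479. 322.] 720 [ 630. -260.] 72 22 6
[427. 386.] 8711 [ 693. -313.] 360 36 82
[82. 29.] 3259 [998. 710.] 268 168 78
[67. 88.] 698 [802. 754.] 112 79 49
[367. 146.] 119 [ 640. -170.] 47 36 8
[332. 150.] 115 [625. -65.] 48 35 8
[557. 180.] 2194 [ 544. -740.] 174 135 1
[335. 177.] 105 [542. -76.] 46 34 8
[618. 241.] 5139 [ 361. -917.] 142 387 86
[558. 245.] 216 [ 348. -738.] 21 88 1
```

View pics/w4.png

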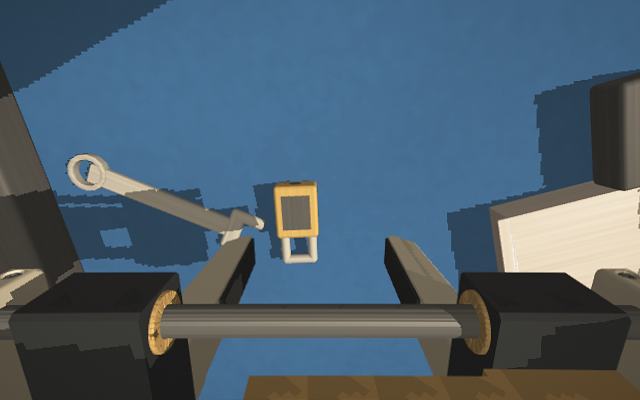

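The wrist view shows padlock B at (296,207), and the wrench's jaw tip at (262,225) close beside its shackle half. I'll grip at the near end of the body, offset away from the wrench.

Emit:
{"method": "jog_arm", "body": {"moves": [[0.7, 0.08, -0.19, 0, 0], [0.7, 0, 0, 0, 0], [0.7, 0, 0, 0.5, 0], [0.7, 0, 0, 0.5, 0], [0.7, 0, 0, 0.5, 0], [0.7, 0, 0, 0.2, 0], [0, 0, 0, 0, 0], [0, 0, 0, 0, 0], [0, 0, 0, 0, 0], [0, 0, 0, 0, 0]]}}

```text
time: 22.05
eef_pos: [0.4913, -0.4021, 0.0055]
tcp_rot: [[-0.99, 0.14, 0.001], [0.14, 0.99, -0.001], [-0.001, -0.001, -1.0]]
ft_force: [-1.1, -0.4, 4.9]
width: 0.0362
grasp_force: 29.7
```

Emit:
{"method": "jog_arm", "body": {"moves": [[0, 0, 0, 0, 0], [0, 0, 0, -0.4, 0], [0, 0, 0, -0.6, 0], [0, 0, 0, -0.7, 0], [0, 0, 0, 0, -0.7], [0, 0, 0, 0, -0.7], [0, 0, 0, 0, -0.7], [0, 0, 0, 0, -0.7], [0, 0, 0, 0, 0], [0, 0, 0, 0, 0]]}}

```text
time: 23.3
eef_pos: [0.4908, -0.4014, 0.1064]
tcp_rot: [[-0.991, -0.137, -0.0], [-0.137, 0.991, 0.0], [0.0, 0.0, -1.0]]
ft_force: [-0.4, 0.4, -0.9]
width: 0.0359
grasp_force: 29.7
```

```bash
python3 go.py .543 -.181 .10 97.9; python3 - <<'E'
from h import *
c=cam('wrist','w5.png')
E
```

```text
t 23.3 pos [ 0.4908 -0.4014  0.1064] psi 97.9 q6 -2.47 w 0.0359 gf 29.7 F [-0.4  0.4 -0.9]
turn -0.0 shift [-1.366  3.518  0.106] check X [-0.99 -0.14 -0.  ] [-0.99 -0.14  0.  ]
```

View pics/w5.png

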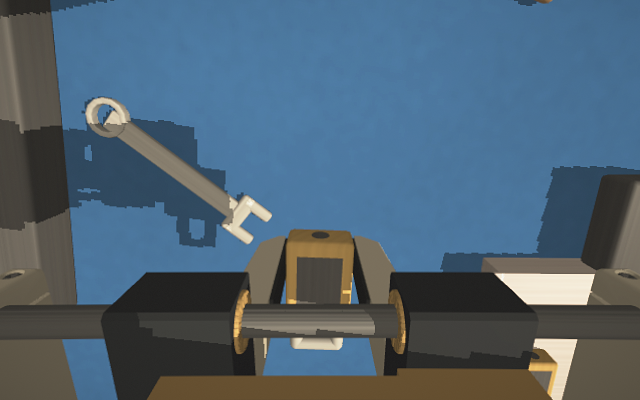

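The padlock is held at (320,275), and the wrench lies where it was. I'll carry it over to the tray.

Emit:
{"method": "jog_arm", "body": {"moves": [[0, -0.27, 0.7, 0, 0], [0, -0.27, 0.7, 0, 0], [0, -0.27, 0.7, 0, 0], [0, -0.27, 0.7, 0, 0], [0, -0.27, 0.7, 0, 0], [0, 0, 0, 0, 0], [0, 0, 0, 0.5, 0], [0, 0, 0, 0.5, 0], [0, 0, 0, 0.4, 0], [0, 0, 0, 0.16, 0]]}}

```text
time: 24.6
eef_pos: [0.5413, -0.1828, 0.0117]
tcp_rot: [[-0.99, -0.138, -0.002], [-0.138, 0.99, 0.001], [0.001, 0.001, -1.0]]
ft_force: [0.5, 0.3, -1.1]
width: 0.0361
grasp_force: 29.7
```

Emit:
{"method": "jog_arm", "body": {"moves": [[0, 0, 0, 0.05, 0], [0, 0, 0, 0, 0], [0.6, 0, 0, 0, 0], [0.6, 0, 0, 0, 0], [0.6, 0, 0, -0.7, 0], [0.6, 0, 0, -0.9, 0], [0.6, 0.8, 0, -0.4, 0], [0.6, 0.8, 0, 0, 0], [0.6, 0.8, 0, 0, 0], [0.9, 0, 0, 0, 0]]}}

```text
time: 25.85
eef_pos: [0.3972, -0.2023, 0.1303]
tcp_rot: [[-0.991, -0.137, -0.0], [-0.137, 0.991, 0.0], [0.0, 0.0, -1.0]]
ft_force: [0.7, -0.6, 0.3]
width: 0.0616
grasp_force: 0.0
```

```bash
python3 go.py .448 -.142 .11 97.9; python3 - <<'E'
from h import *
c=cam('wrist','w6.png')
for o in locks(c,.025)[:6]: print(*o)
cam('top','t6.png')
E
```

```text
t 25.9 pos [ 0.3972 -0.2023  0.1303] psi 97.9 q6 -2.28 w 0.0616 gf 0.0 F [ 0.7 -0.6  0.3]
turn -0.01 shift [-0.976  0.879  0.338] check X [-0.99 -0.14 -0.  ] [-0.99 -0.14  0.  ]
[219.  61.] 2284 [ 296. -292.] 86 18 70
[186. 322.] 804 [ 542. -315.] 23 77 87
[452. 322.] 783 [506. -53.] 77 22 22
[318. 353.] 392 [ 558. -180.] 32 35 8
[404. 355.] 130 [549. -92.] 34 6 27
[420. 387.] 10046 [586. -74.] 38 436 8
```

View pics/w6.png

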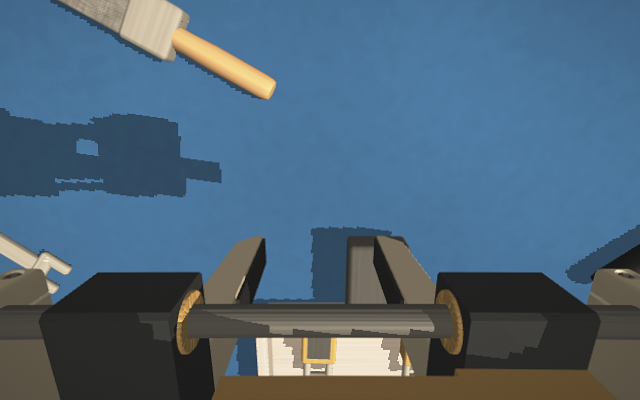

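View pics/t6.png

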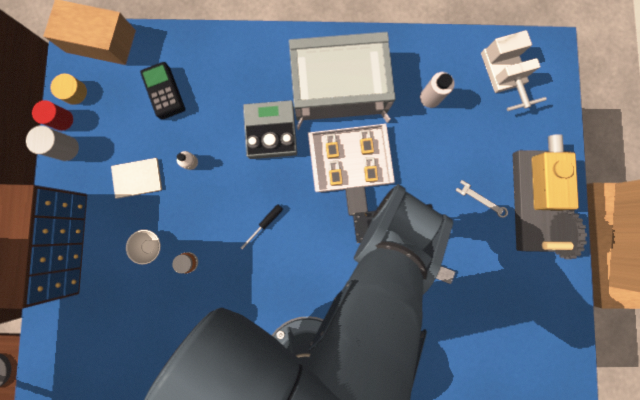

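The top view shows all four padlocks lying separately in the tray, none left on the bench, and the handle clear at about (357,200). Next I'll go over the handle and grip it.

Emit:
{"method": "jog_arm", "body": {"moves": [[1, -0.33, 0.29, 0, 0], [1, -0.33, 0.29, 0, 0], [1, -0.32, 0.3, 0, 0], [1, 0, 0, 0, 0], [1, 0, 0, 0.5, 0], [1, 0, 0, 0.5, 0], [1, 0, 0, 0.5, 0], [1, 0, 0, 0.4, 0], [1, 0, 0, 0.16, 0], [1, 0, 0, 0, 0]]}}

```text
time: 27.2
eef_pos: [0.4502, -0.142, 0.0061]
tcp_rot: [[-0.99, -0.139, -0.0], [-0.139, 0.99, 0.0], [0.0, 0.0, -1.0]]
ft_force: [-0.7, 0.4, -0.1]
width: 0.0933
grasp_force: 0.0
```

Emit:
{"method": "jog_arm", "body": {"moves": [[0, 0, 0, 0, 0], [0, 0, 0, 0, 0], [0, 0, 0, 0, 0], [0, 0, 0, 0, 0], [0, 0, 0, 0, 0], [0, 0, 0, 0, 0], [0, 0, 0, 0, 0], [0, 0, 0, 0, 0], [0, 0, 0, 0, 0], [0, 0, 0, 0, 0]]}}

```text
time: 28.45
eef_pos: [0.4502, -0.1416, 0.0064]
tcp_rot: [[-0.99, -0.139, -0.0], [-0.139, 0.99, 0.0], [0.0, 0.0, -1.0]]
ft_force: [-0.8, 3.4, 5.6]
width: 0.0561
grasp_force: 30.0
```

```bash
python3 - <<'E'
import numpy as np
a=np.radians(5.9); R=np.array([[np.cos(a),-np.sin(a)],[np.sin(a),np.cos(a)]])
for x in(-.137,-.1,-.03,.03,.09): print(x,(np.array([.7364,-.0949])+R@[x-.155,0]).round(4))
E
python3 go.py .446 -.1249 .005 95.9
```

```text
-0.137 [ 0.4459 -0.1249]
-0.1 [ 0.4828 -0.1211]
-0.03 [ 0.5524 -0.1139]
0.03 [ 0.6121 -0.1077]
0.09 [ 0.6717 -0.1016]
t 28.4 pos [ 0.4502 -0.1416  0.0064] psi 98.0 q6 -2.11 w 0.0561 gf 30.0 F [-0.8  3.4  5.6]
turn 0.36 shift [0.04  0.285 0.023] check X [-0.99 -0.1  -0.  ] [-0.99 -0.14  0.  ]
```

Emit:
{"method": "jog_arm", "body": {"moves": [[0, 0, 0.06, 0, 0.12], [0, 0, 0.06, 0, 0.12], [0, 0, 0.06, 0, 0.12], [0, 0, 0.06, 0, 0], [0, 0, 0.045, 0, 0], [0, -0.1, 0, 0, 0], [0, -0.15, 0, 0, 0], [0, -0.15, 0, 0, 0], [0, -0.1, 0, 0, 0], [0, 0, 0, 0, 0]]}}

```text
time: 29.7
eef_pos: [0.4767, -0.1213, 0.0062]
tcp_rot: [[-0.995, -0.103, -0.003], [-0.103, 0.995, 0.001], [0.003, 0.001, -1.0]]
ft_force: [-7.5, 0.2, 11.0]
width: 0.0559
grasp_force: 30.0
```

```bash
python3 go.py .6717 -.1016 .006 95.9; python3 - <<'E'
from h import *
c=cam('top'); cv2.imwrite('pics/t7c.png',cv2.resize(c['color'][80:220,280:420],None,fx=4.2,fy=4.2,interpolation=cv2.INTER_CUBIC))
E
```

```text
t 29.7 pos [ 0.4767 -0.1213  0.0062] psi 95.9 q6 -2.02 w 0.0559 gf 30.0 F [-7.5  0.2 11. ]
turn 0.0 shift [-3.267 -0.008  0.004] check X [-0.99 -0.1  -0.  ] [-0.99 -0.1   0.  ]
```

View pics/t7c.png

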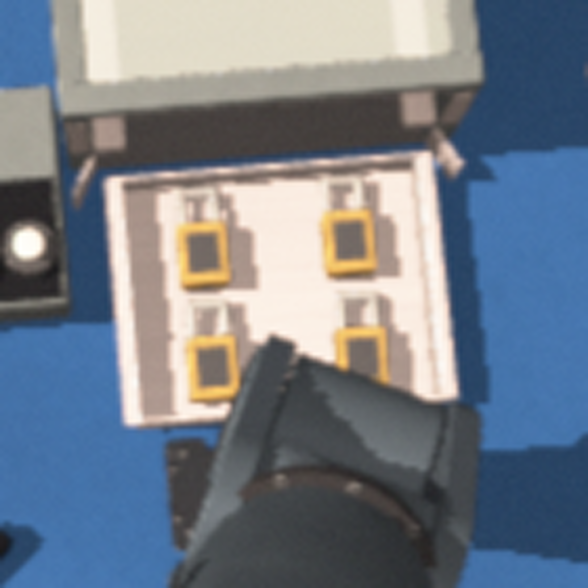

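The crop shows the tray's front corners at (105,180) and (432,152), centred between the flare tips at (78,200) and (462,172) and parallel to the cabinet. I'll slide it in.

Emit:
{"method": "jog_arm", "body": {"moves": [[0, -0.1, 0, 0, 0], [0, -0.16, 0, 0, 0], [0, -0.16, 0, 0, 0], [0, -0.16, 0, 0, 0], [0, -0.16, 0, 0, 0], [0, -0.16, 0, 0, 0], [0, -0.16, 0, 0, 0], [0, -0.16, 0, 0, 0], [0, -0.16, 0, 0, 0], [0, -0.1, 0, 0, 0]]}}

```text
time: 31.0
eef_pos: [0.5644, -0.1123, 0.0062]
tcp_rot: [[-0.995, -0.103, -0.005], [-0.103, 0.995, 0.001], [0.005, 0.001, -1.0]]
ft_force: [-15.0, 0.4, 17.1]
width: 0.0558
grasp_force: 30.0
```

```bash
python3 go.py .6717 -.1016 .006 95.9
```

```text
t 31.0 pos [ 0.5644 -0.1123  0.0062] psi 95.9 q6 -1.95 w 0.0558 gf 30.0 F [-15.    0.4  17.1]
turn 0.0 shift [-1.796 -0.007  0.004] check X [-0.99 -0.1  -0.  ] [-0.99 -0.1   0.01]
```

The tool is pressing the tray down a little with about 17 N. I'll ease it upward while sliding.

Emit:
{"method": "jog_arm", "body": {"moves": [[0, 0, 0, -0.025, 0], [0, -0.1, 0, 0, 0], [0, -0.15, 0, 0, 0], [0, -0.15, 0, 0, 0], [0, -0.15, 0, 0, 0], [0, -0.15, 0, 0, 0], [0, -0.15, 0, 0, 0], [0, -0.15, 0, 0, 0], [0, -0.15, 0, 0, 0], [0, -0.1, 0, 0, 0]]}}

```text
time: 32.25
eef_pos: [0.6416, -0.1048, 0.0077]
tcp_rot: [[-0.995, -0.103, 0.0], [-0.103, 0.995, -0.0], [-0.0, -0.0, -1.0]]
ft_force: [-2.6, -0.6, -5.7]
width: 0.0562
grasp_force: 30.0
```

```bash
python3 go.py .6717 -.1016 .006 95.9
```

```text
t 32.2 pos [ 0.6416 -0.1048  0.0077] psi 95.9 q6 -1.91 w 0.0562 gf 30.0 F [-2.6 -0.6 -5.7]
turn 0.0 shift [-0.505  0.002  0.029] check X [-0.99 -0.1  -0.  ] [-0.99 -0.1  -0.  ]
```

Emit:
{"method": "jog_arm", "body": {"moves": [[0, -0.1, 0, 0, 0], [0, -0.1, 0, 0, 0], [0, -0.1, 0, 0, 0], [0, -0.08, 0, 0, 0], [0, -0.06, 0, 0, 0], [0, -0.04, 0, 0, 0], [0, 0, 0, 0, 0], [0, 0, 0, 0, 0], [0, 0, 0, 0, 0], [0, 0, 0, 0, 0]]}}

```text
time: 33.5
eef_pos: [0.67, -0.1019, 0.008]
tcp_rot: [[-0.995, -0.103, 0.001], [-0.103, 0.995, -0.0], [-0.001, -0.0, -1.0]]
ft_force: [2.3, 0.6, -7.3]
width: 0.0557
grasp_force: 30.0
```

Emit:
{"method": "jog_arm", "body": {"moves": [[0, -0.03, 0, 0, 0], [0, -0.02, 0, 0, 0], [0, 0, 0, 0, 0], [0, 0, 0, 0, 0], [0, 0, 0, 0, 0], [0, 0, 0, 0, 0], [0, 0, 0, 0, 0], [0, 0, 0, 0, 0], [0, 0, 0, 0, 0], [0, 0, 0, 0, 0]]}}

```text
time: 34.75
eef_pos: [0.6726, -0.1016, 0.0078]
tcp_rot: [[-0.995, -0.103, -0.0], [-0.103, 0.995, 0.0], [0.0, 0.0, -1.0]]
ft_force: [-4.0, 0.2, -4.6]
width: 0.0559
grasp_force: 30.0
```

```bash
python3 go.py .6717 -.1016 .006 95.9
```

```text
t 34.8 pos [ 0.6726 -0.1016  0.0078] psi 95.9 q6 -1.89 w 0.0559 gf 30.0 F [-4.   0.2 -4.6]
turn 0.0 shift [0.015 0.001 0.029] check X [-0.99 -0.1  -0.  ] [-0.99 -0.1   0.  ]
```

Emit:
{"method": "jog_arm", "body": {"moves": [[0, -0.03, 0, 0, 0], [0, -0.03, 0, 0, 0], [0, 0, 0, 0, 0], [0, 0, 0, 0, 0], [0, 0, 0, 0, 0], [0, 0, 0, 0, 0], [0, 0, 0, 0, 0], [0, 0, 0, 0, 0], [0, 0, 0, 0, 0], [0, 0, 0, 0, 0]]}}

```text
time: 36.0
eef_pos: [0.6743, -0.1012, 0.0069]
tcp_rot: [[-0.995, -0.103, -0.005], [-0.103, 0.995, 0.0], [0.005, 0.001, -1.0]]
ft_force: [-13.5, -0.6, -2.8]
width: 0.0561
grasp_force: 30.0
```

```bash
python3 go.py .6717 -.1016 .006 95.9
```

```text
t 36.0 pos [ 0.6743 -0.1012  0.0069] psi 95.9 q6 -1.89 w 0.0561 gf 30.0 F [-13.5  -0.6  -2.8]
turn 0.0 shift [ 0.043 -0.003  0.016] check X [-0.99 -0.1  -0.  ] [-0.99 -0.1   0.  ]
```

The tray has met the stop. I'll relax, open, lift straight up and check.

Emit:
{"method": "jog_arm", "body": {"moves": [[0, 0.02, 0, 0, 0], [0, 0, 0, 0, 0], [1, 0, 0, 0, 0], [1, 0, 0, 0, 0], [1, 0, 0, 0, 0], [1, 0, 0, -0.4, 0], [1, 0, 0, -0.8, 0], [1, 0, 0, -0.8, 0], [0.2, 0.8, 0, -0.5, 0], [0, 0.8, 0, 0, 0]]}}

```text
time: 37.25
eef_pos: [0.5798, -0.1116, 0.1604]
tcp_rot: [[-0.995, -0.103, 0.005], [-0.103, 0.995, -0.001], [-0.005, -0.002, -1.0]]
ft_force: [1.1, 0.4, -1.0]
width: 0.0774
grasp_force: 0.0
```

Emit:
{"method": "jog_arm", "body": {"moves": [[0, 0.5, 0.7, 0, 0], [0, 0.5, 0.7, 0, 0], [0, 0, 0.7, 0, 0], [0, 0, 0.7, 0, 0], [0, 0, 0.7, 0, 0], [0, 0, 0.5, 0, 0], [0, 0, 0, 0, 0], [0, 0, 0, 0, 0], [0, 0, 0, 0, 0], [0, 0, 0, 0, 0]]}}

```text
time: 38.5
eef_pos: [0.4953, 0.1206, 0.1578]
tcp_rot: [[-0.995, -0.102, 0.0], [-0.102, 0.995, -0.0], [-0.0, -0.0, -1.0]]
ft_force: [-1.2, 0.9, 0.5]
width: 0.0005
grasp_force: 0.0
```

```bash
python3 go.py .6377 .1693 .10 95.9; python3 - <<'E'
from h import *
c=cam('top'); cv2.imwrite('pics/t8c.png',cv2.resize(c['color'][25:215,230:420],None,fx=3.1,fy=3.1,interpolation=cv2.INTER_CUBIC))
for o in locks(c): print(*o)
E
```

```text
t 38.5 pos [0.4953 0.1206 0.1578] psi 95.9 q6 -1.53 w 0.0005 gf 0.0 F [-1.2  0.9  0.5]
turn -0.01 shift [-2.445  0.563  0.963] check X [-0.99 -0.1  -0.  ] [-0.99 -0.1  -0.  ]
[82. 29.] 3262 [998. 710.] 268 168 78
[68. 88.] 741 [802. 754.] 114 79 54
[359. 107.] 54 [ 762. -148.] 16 34 1
[325. 109.] 49 [751. -42.] 16 32 8
[555. 181.] 2509 [ 544. -739.] 175 137 1
[618. 243.] 5438 [ 361. -917.] 142 387 86
[556. 245.] 92 [ 348. -738.] 21 88 1
[408. 260.] 155 [ 299. -294.] 83 16 70
```

View pics/t8c.png

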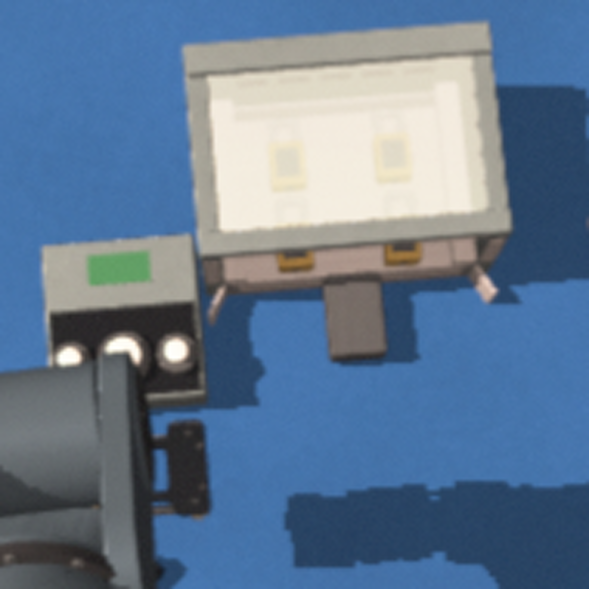

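The crop shows the tray in the cabinet with the handle protruding to (358,358). I'll check this numerically.

```bash
python3 - <<'E'
from h import *
c=cam('top')
f=lambda p:(np.array(p,float)+.5)/3.1-.5+np.array([230,25])
a=np.radians(5.9);R=np.array([[np.cos(a),np.sin(a)],[-np.sin(a),np.cos(a)]])
d=lambda P:((P[:,:2]-[.7364,-.0949])@R.T).round(4)
print('handle near corners',d(onz(c,f([(331,360),(385,354)]),.037)))
print('key right',onz(c,f([(176,352)]),.068)[:,:2])
print('near rim',d(onz(c,f([(225,290),(470,274)]),.003)), d(onz(c,f([(225,290),(470,274)]),.03)))
E
```

```text
handle near corners [[-0.0857  0.0264]
 [-0.0842 -0.026 ]]
key right [[0.64578099 0.06956443]]
near rim [[ 0.0028  0.1229]
 [-0.0014 -0.1234]] [[-0.0056  0.1227]
 [-0.0098 -0.1177]]
```

The handle reading puts the tray between 85 and 91 mm, which is close to the limit. I'll nudge the handle end with shut fingers to confirm it is at the stop.

```bash
python3 go.py .607 -.1083 .02 95.9
```

```text
t 38.6 pos [0.4952 0.1209 0.1577] psi 95.9 q6 -1.53 w 0.0006 gf 0.0 F [-0.4 -0.   0.5]
turn -0.01 shift [-1.461 -3.991  2.296] check X [-0.99 -0.1  -0.  ] [-0.99 -0.1  -0.  ]
```

Emit:
{"method": "jog_arm", "body": {"moves": [[0, 0, -0.8, 0, 0], [0, 0, -0.8, 0, 0], [0, 0, -0.8, 0, 0], [0, -0.48, -0.8, 0, 0], [0, -0.48, -0.79, 0, 0], [0, -0.5, 0, 0, 0], [0, 0, 0, 0.7, 0], [0, 0, 0, 0.8, 0], [0, 0, 0, 0.8, 0], [0, 0, 0, 0, 0]]}}

```text
time: 39.85
eef_pos: [0.6047, -0.1074, 0.0168]
tcp_rot: [[-0.995, -0.103, -0.006], [-0.103, 0.995, 0.002], [0.006, 0.002, -1.0]]
ft_force: [0.1, -0.1, 0.5]
width: 0.0002
grasp_force: 0.0
```

Emit:
{"method": "jog_arm", "body": {"moves": [[0, -0.2, 0, 0, 0], [0, -0.2, 0, 0, 0], [0, -0.15, 0, 0, 0], [0, -0.08, 0, 0, 0], [0, -0.05, 0, 0, 0], [0, -0.05, 0, 0, 0], [0, 0, 0, 0, 0], [0, 0, 0, 0, 0], [0, 0, 0, 0, 0], [0, 0, 0, 0, 0]]}}

```text
time: 41.1
eef_pos: [0.6444, -0.1037, 0.0199]
tcp_rot: [[-0.995, -0.103, -0.015], [-0.103, 0.995, 0.001], [0.015, 0.002, -1.0]]
ft_force: [-36.2, -4.2, 26.7]
width: 0.0006
grasp_force: 18.4
```

```bash
python3 go.py .607 -.1083 .02 95.9
```

```text
t 41.1 pos [ 0.6444 -0.1037  0.0199] psi 95.9 q6 -1.9 w 0.0006 gf 18.4 F [-36.2  -4.2  26.7]
turn 0.01 shift [ 0.628 -0.012 -0.002] check X [-0.99 -0.1  -0.  ] [-0.99 -0.1   0.01]
```

It doesn't move under 36 N, so the tray is at the stop. I'll back off and go to the left key.

Emit:
{"method": "jog_arm", "body": {"moves": [[0, 0.2, 0, 0, 0], [0, 0.5, 0, 0, 0], [0, 0, 0, -0.8, 0], [0, 0, 0, -0.9, 0], [0, 0, 0.8, 0, 0], [0, 0, 0.8, 0, 0], [0, 0, 0.8, 0, 0], [0, 0, 0.8, 0, 0], [0, 0, 0.8, 0, 0], [0, 0, 0, 0, 0]]}}

```text
time: 42.35
eef_pos: [0.5836, 0.1338, 0.1219]
tcp_rot: [[-0.994, -0.107, 0.001], [-0.107, 0.994, 0.0], [-0.001, 0.0, -1.0]]
ft_force: [0.7, -0.2, 0.1]
width: 0.0002
grasp_force: 0.0
```

```bash
python3 go.py .6377 .1693 .075 95.9
```

```text
t 42.4 pos [0.5836 0.1338 0.1219] psi 96.1 q6 -1.53 w 0.0002 gf 0.0 F [ 0.7 -0.2  0.1]
turn 0.04 shift [-0.957  0.496  0.782] check X [-0.99 -0.1  -0.  ] [-0.99 -0.11 -0.  ]
```

Emit:
{"method": "jog_arm", "body": {"moves": [[0, -0.48, 0.25, 0, 0], [0, -0.49, 0.26, 0, 0], [0, 0, 0, 0.4, 0], [0, 0, 0, 0.37, 0], [0, 0, 0, 0, 0], [0, 0, 0, 0.1, 0], [0, 0, 0, 0.1, 0], [0, 0, 0, 0.06, 0], [0, 0, 0, 0, 0], [0, 0, 0, 0, 0]]}}

```text
time: 43.6
eef_pos: [0.64, 0.1671, 0.0656]
tcp_rot: [[-0.995, -0.103, 0.003], [-0.103, 0.995, -0.0], [-0.003, -0.001, -1.0]]
ft_force: [-17.2, -7.4, 43.9]
width: 0.0007
grasp_force: 22.2
```

```bash
python3 go.py .6377 .1693 .060 95.9
```

```text
t 43.6 pos [0.64   0.1671 0.0656] psi 95.9 q6 -1.49 w 0.0007 gf 22.2 F [-17.2  -7.4  43.9]
turn 0.0 shift [0.034 0.04  0.093] check X [-0.99 -0.1  -0.  ] [-0.99 -0.1  -0.  ]
```

It stopped hard at z = 0.0656 with 44 N. To tell whether the key is fully down, I'll lift and find the height where contact begins.

Emit:
{"method": "jog_arm", "body": {"moves": [[0, 0.03, 0.03, -0.15, 0], [0, 0, 0, -0.05, 0], [0, 0, 0, 0, 0], [0, 0, 0, 0, 0], [0, 0, 0, 0, 0], [0, 0, 0, 0, 0], [0, 0, 0, 0, 0], [0, 0, 0, 0, 0], [0, 0, 0, 0, 0], [0, 0, 0, 0, 0]]}}

```text
time: 44.85
eef_pos: [0.6367, 0.1692, 0.0719]
tcp_rot: [[-0.995, -0.103, -0.0], [-0.103, 0.995, 0.0], [0.0, 0.0, -1.0]]
ft_force: [1.3, 1.4, 1.0]
width: 0.0007
grasp_force: 0.8
```

```bash
python3 go.py .6377 .1693 .068 95.9; python3 -c "
from workcell import manip
s=manip.sense();print(list(s))"
```

```text
t 44.9 pos [0.6367 0.1692 0.0719] psi 95.9 q6 -1.48 w 0.0007 gf 0.8 F [1.3 1.4 1. ]
turn 0.0 shift [-0.017  0.001  0.065] check X [-0.99 -0.1  -0.  ] [-0.99 -0.1   0.  ]
['time', 'qpos', 'joint_vel', 'joint_efforts', 'eef_pos', 'tcp_rot', 'ft_force', 'torque', 'grasp_force', 'width']
```

Emit:
{"method": "jog_arm", "body": {"moves": [[0, 0, 0, 0.04, 0], [0, 0, 0, 0, 0], [0, 0, 0, 0, 0], [0, 0, 0, 0, 0], [0, 0, 0, 0, 0], [0, 0, 0, 0, 0], [0, 0, 0, 0, 0], [0, 0, 0, 0, 0], [0, 0, 0, 0, 0], [0, 0, 0, 0, 0]]}}

```text
time: 46.1
eef_pos: [0.6367, 0.1692, 0.0695]
tcp_rot: [[-0.995, -0.103, -0.0], [-0.103, 0.995, -0.0], [0.0, -0.0, -1.0]]
ft_force: [0.0, 0.1, 3.0]
width: 0.0003
grasp_force: 1.5
```

Emit:
{"method": "jog_arm", "body": {"moves": [[0, 0, 0, 0.04, 0], [0, 0, 0, 0, 0], [0, 0, 0, 0, 0], [0, 0, 0, 0, 0], [0, 0, 0, 0, 0], [0, 0, 0, 0, 0], [0, 0, 0, 0, 0], [0, 0, 0, 0, 0], [0, 0, 0, 0, 0], [0, 0, 0, 0, 0]]}}

```text
time: 47.35
eef_pos: [0.6367, 0.1692, 0.0671]
tcp_rot: [[-0.995, -0.103, 0.0], [-0.103, 0.995, -0.0], [-0.0, -0.0, -1.0]]
ft_force: [-0.1, -0.5, 3.9]
width: 0.0003
grasp_force: 2.2
```

Contact begins near 0.073 and the force rises along the spring, about 4 N at 0.067. So the left key was fully down at 0.0656, and the tool reads about 3.5 mm high. Now the right key.

Emit:
{"method": "jog_arm", "body": {"moves": [[0, 0, 0, -0.5, 0], [0, 0, -0.55, 0, 0], [0, 0, -0.55, 0, 0], [0, 0, -0.56, 0, 0], [0, 0, 0, 0, 0], [0, 0, 0, 0.3, 0], [0, 0, 0, 0.1, 0], [0, 0, 0, 0.1, 0], [0, 0, 0, 0.04, 0], [0, 0, 0, 0, 0]]}}

```text
time: 48.6
eef_pos: [0.6466, 0.0709, 0.0661]
tcp_rot: [[-0.995, -0.104, -0.001], [-0.104, 0.995, 0.0], [0.001, 0.001, -1.0]]
ft_force: [-10.6, 0.8, 17.9]
width: 0.0004
grasp_force: 8.7
```

```bash
python3 go.py .646 .070 .068 95.9
```

```text
t 48.6 pos [0.6466 0.0709 0.0661] psi 96.0 q6 -1.64 w 0.0004 gf 8.7 F [-10.6   0.8  17.9]
turn 0.01 shift [ 0.011 -0.014 -0.032] check X [-0.99 -0.1  -0.  ] [-0.99 -0.1   0.  ]
```

It is bottomed (18 N). Now the start key, then retreat.

Emit:
{"method": "jog_arm", "body": {"moves": [[0, 0, 0, -0.5, 0], [0, 0, 0.41, 0, 0], [0, 0, 0.42, 0, 0], [0, 0, 0, 0, 0], [0, 0, 0, 0.3, 0], [0, 0, 0, 0.1, 0], [0, 0, 0, 0.1, 0], [0, 0, 0, 0.02, 0], [0, 0, 0, 0, 0], [0, 0, 0, 0, 0]]}}

```text
time: 49.85
eef_pos: [0.6415, 0.1189, 0.0659]
tcp_rot: [[-0.995, -0.103, -0.001], [-0.103, 0.995, -0.001], [0.001, -0.0, -1.0]]
ft_force: [-14.1, -2.6, 28.0]
width: 0.0006
grasp_force: 14.1
```

Emit:
{"method": "jog_arm", "body": {"moves": [[0, 0, 0, -0.5, 0], [0, 0, 0, -0.8, 0], [0, 0.5, 0, -0.5, 0], [0, 0.8, 0, 0, 0], [0, 0.8, 0, 0, 0], [0, 0, 0, 0, 0], [0, 0, 0, 0, 0], [0, 0, 0, 0, 0], [0, 0, 0, 0, 0], [0, 0, 0, 0, 0]]}}

```text
time: 51.1
eef_pos: [0.5168, 0.1066, 0.1713]
tcp_rot: [[-0.995, -0.103, -0.0], [-0.103, 0.995, -0.0], [0.0, -0.0, -1.0]]
ft_force: [0.4, -0.5, 0.3]
width: 0.0004
grasp_force: 0.0
```

```bash
python3 -c "
from workcell import manip
s=manip.sense();print(s['eef_pos'],s['time']);print(manip.close_job())"
```

```text
[0.51676852 0.10662759 0.17132339] 51.1
the job is handed in; nothing more can be done
None
```

Handed in at 51 s with no verdict returned: four padlocks (all I found) lie side by side in the tray, the tray is against its stop (36 N push didn't move it), and the keys were pressed left, right, start, each to a hard stop.

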